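Wind the bench timer, set 25 minutes, start it

TASK

Set the bench timer for the next sheet cake: turn its dial clockwise past the last (60 minute) mark to wind the bell, then turn it back down to 25 minutes. Only once it stands at 25, press the hinged start paddle down to its stop and let it spring back up. Leave the other things on the bench where they are.

Things in the scene. Friction and masses are not known exactly. Their poses are not given: they have to be found in the camera images.
- timer: Countertop timer fixed to the bench: low grey housing 150 (x) x 220 (y) x 42 mm high. Origin at the centre of its underside; its front faces -x (the robot, at yaw 0). Dial on the left half (+y), start paddle on the right half (-y).
- dial (a joint): Black dial, 84 mm across, with an upright bar on it (see pointer_tip). Angle in rad: 0 at the 0 mark, growing clockwise from above, 0.07854 per minute (25 min = 1.9635, 60 min = 4.712); end stop 5.105 (65 min). Starts between 2 and 20 min. Turning takes about 0.05 N m; it stays where it is left and does not count down.
- dial_axis (a point): On the dial's axis at the disc's top, 52 mm above the bench; (0, 50, 52) mm in the timer's frame. Round it on the white face: 13 black ticks, 5 min (22.5 deg) apart, clockwise; 0, 15, 30, 45, 60 longer. m min lies 135 - 4.5 m deg counter-clockwise from the timer's +x: 0 front left, 30 at +x, 60 front right, none in the front quarter. 25 is the short tick just before the long 30.
- pointer_tip (a point): Top end of the pointer, 46 mm from the dial axis, 80 mm above the bench; turns with the dial. The black grip bar is 12 mm wide, from 24 mm behind the axis to 36 mm before it, then a 5 mm wide nose with a white line on top (the pointer) to 46 mm. Bar and nose stand 28 mm above the disc. It can be pushed round from the side or gripped.
- paddle (a joint): Start paddle angle in rad: 0 up at rest, grows as it is pressed, stop at 0.26. Spring loaded: at the pad about 3.5 N to start it, about 6.5 N at the stop; it springs back up when let go.
- paddle_pad (a point): Top middle of the black rubber pad (34 x 44 mm) on the free front end of the start paddle: a sloping aluminium plate 90 x 52 x 7 mm, hinged at its far (+x) edge 70 mm behind. (-10, -70, 75) mm in the timer's frame at rest; 18 mm lower when at the stop. Press straight down here.
- tray: Bystander: empty aluminium sheet cake tray 330 x 230 x 28 mm, origin under its centre.
- comb: Bystander: flat white plastic cake comb 70 x 110 x 4 mm lying behind the timer, origin under its centre.
- jug: Bystander: glass jug, 108 mm diameter, 170 mm tall, handle on its +x side reaching 96 mm from the axis; origin under its centre.
- trivet: Bystander: square black silicone trivet 160 x 160 x 10 mm standing upright in a low wire stand, top 166 mm above the bench, its plane along its own y and z; origin under its centre.
- ramekin: Bystander: small white ceramic bowl, 84 mm diameter, 45 mm tall, left of the timer; origin under its centre.
- scraper: Bystander: steel dough scraper with wooden handle, about 100 x 130 x 22 mm, lying right of the timer; origin under its blade's centre.

How it is judged:
On the way, in this order (a step that is already met when the one before it is completed fails the run):
1. the dial has been turned past the 60 minute mark (value of joint dial above 4.72 rad), for 0.05 s.
2. the dial has been turned back down to 25 minutes and rests there (within 1.5 min), paddle up (value of joint dial between 1.845 and 2.082 rad and velocity of joint dial between -0.1 and 0.1 rad/s and value of joint paddle below 0.05 rad), for 0.2 s.
3. the start paddle is pressed down to its stop with the dial at 25 minutes (value of joint dial between 1.845 and 2.082 rad and value of joint paddle above 0.235 rad), for 0.05 s.
At the end, for the whole second after the job is handed in: The dial rests at 25 minutes, within 1.5 minutes (1.845 to 2.082 rad), and the start paddle has sprung back up (below 0.03 rad) (value of joint dial between 1.845 and 2.082 rad and value of joint paddle below 0.03 rad and velocity of joint dial between -0.05 and 0.05 rad/s); the robot touches nothing.
It fails at once if the start paddle is pressed (over 0.12 rad) while the dial is not at 25 minutes (within 1.5 min) (value of joint paddle above 0.12 rad and not (value of joint dial between 1.845 and 2.082 rad)).
It fails at once if a bystander (tray, comb, jug, trivet, ramekin or scraper) is moved by more than 25 mm (distance of any of tray, comb, jug, trivet, ramekin, scraper from where it was at the start of the episode above 0.025 m).
It also fails if it takes over 64 s, if anything falls off the work surface, if the arm or the gripper's body presses on something with over 40 N, if the wrist force passes 120 N, or if a joint passes its speed limit or range.

ROBOT

A 6-joint arm with a two-finger parallel gripper is mounted at the origin on the work surface. World frame = base frame: x ahead of the robot, y to its left, z up, the work surface at z = 0. Lengths are in m, angles in rad, forces in N, time in s.
With the tool pointing down it reaches from about 0.25 to 0.775 m from the base axis. Payload 8.9 kg.
Tool frame: the origin (TCP) lies midway between the tips of the shut fingers; the grasp point (between the pads) lies 19 mm behind it; z points along the fingers, x is the direction in which the jaws open and shut, and the axes are right-handed (so a half turn about z gives the same grasp; the last joint's range is limited). The gripper opens to 85 mm and grips with 20 to 120 N. Pads are 22 mm wide; open, the fingers measure 114 mm over their backs; the gripper's body (76 mm by 85 mm) begins 54 mm behind the grasp point. The pads swing forward as they close: fully open they stand 13 mm farther back than shut.
Start: joints at [-1.276, 0.291, -0.153, 1.127, 0, 1.431], TCP at [0.221, -0.476, 0.231] pointing down, gripper open.
Joint ranges: [-2.52, 2.52], [-0.91, 1.74], [-1.3, 1.37], [-1.96, 2.02], [-1.52, 1.47], [-3.14, 3.14]. Speed limits (rad/s): [2.22, 2.22, 2.79, 3.14, 3.14, 3.14].

INTERFACE

Orientations are given as [roll, pitch, yaw] about the fixed x, y, z axes, in that order (R = Rz(yaw) Ry(pitch) Rx(roll)).
In Python, from bench import robot gives the robot as it stands. The module is installed in compiled form; this text tells all that it offers.
- The arm moves only by the tool arm_command, never from a script. Its argument "deltas" is a list of rows, each a list of 7 numbers: the shift along the tool's x, y, z in mm, then the turn, a rotation vector about the tool's x, y, z in degrees, then the finger opening in mm, from 0 to 85.4. In form: [[x, y, z, rx, ry, rz, grip], ...]. A call has 1 to 20 rows; each row is the pose to reach, as a shift and turn from the pose commanded when the call began, along the tool's axes at that moment; what a row does not reach only later rows make up. A row lasts 1/8 s, in which the tool goes at most 62.5 mm and 10.7 degrees, less where a joint would pass 70% of its speed; a pose out of reach is approached as far as the arm can. A call with a gripper value outside its range is refused whole. The fingers move at their own pace and stop on an object; "grip_force" is the grip in N (left out, the last holds). Time passes only in rows, so rows that repeat a pose let the fingers close. It gives the time, the measured TCP pose, the force and the opening at its end, in the units of the state.
- robot.state(): the state, without advancing time (a new reading comes with each control period).
- robot.grab_frame(name): name is "side" or "top"; returns a dict with "img" (480x640x3 uint8, blue, green, red), "mtx" (3x3 intrinsics, pixels), "dist" ([k1, k2, p1, p2, k3] as OpenCV has them; the pictures are not rectified), "R" (3x3) and "t" (3): a world point X has camera coordinates R X + t. Camera axes: x right, y down, z forward; pixel columns grow to the right and rows downward; lengths in m; the calibration is good to about 2 mm. A picture is of the moment at which its call begins. There is no depth.
- robot.finish_job(): hands the job in, once; it reports no verdict.
The state is a dict: "t": time; "joint_positions": joint angles; "dq": joint speeds; "effort": joint torques, N m; "ee_pos": TCP position; "eef_rot": TCP orientation; "wrist_force": force on the tool from outside, world axes, zero at the start; "torque": the same for the moment, N m; "grip_width": finger opening in m.
Only numpy, scipy, OpenCV 4.12 (cv2) and the standard library are available. Lean on these libraries where they do the work, as an engineer would, in place of code of your own. Each camera call takes 0.05 s, during which the arm holds its last target.

## Working session

There is one attempt and no reset: what is moved stays moved. The work goes in short steps, Python scripts to look and compute and a tool call to move; the robot and the scene stay as the last step left them, time stands still between calls to the robot, and variables do not carry over. Pictures are saved under pics/ and viewed, and the job is handed in when it is done.

Besides the shell and the picture viewer there is one more tool, called after ">>>" by a JSON object that holds its "fn" and its "kwargs", one argument or row to a line. arm_command: Moves the arm, as the interface text tells. Its arguments: {"type":"object","properties":{"deltas":{"type":"array"},"grip_force":{"type":"number"}},"required":["deltas"]}

```bash
mkdir -p pics
python3 - <<'E'
from bench import robot
import cv2,pickle
d={}
for n in("side","top"):
    f=robot.grab_frame(n);d[n]=f;cv2.imwrite(f"pics/{n}0.png",f["img"]);print(n,f["mtx"],f["dist"],f["R"],f["t"])
pickle.dump(d,open("f0.pkl","wb"))
print(robot.state())
E
```

```text
side [[559.69143293   0.         316.57013601]
 [  0.         559.69143293 238.34467507]
 [  0.           0.           1.        ]] [-0.17918015  0.          0.          0.          0.        ] [[-0.99241231 -0.12275772  0.00695311]
 [-0.06837759  0.50401937 -0.8609814 ]
 [ 0.10218762 -0.85492398 -0.50858891]] [0.5197651  0.10134939 1.46076257]
top [[530.41195523   0.         318.74964065]
 [  0.         530.41195523 240.26942641]
 [  0.           0.           1.        ]] [-0.13634885  0.          0.          0.          0.        ] [[-0.01820028 -0.99980695  0.00740335]
 [-0.99500759  0.01738522 -0.09827334]
 [ 0.09812566 -0.00915499 -0.99513192]] [0.01349448 0.54632187 1.60251767]
{'t': 0.1, 'joint_positions': array([-1.27627980e+00,  2.91263869e-01, -1.54003569e-01,  1.12671017e+00,
       -1.77345837e-05,  1.43151206e+00]), 'dq': array([ 0.00060284, -0.0016496 ,  0.00179764,  0.00139865,  0.00035115,
        0.00217   ]), 'effort': array([ 1.90298997e-03, -5.37975705e+01,  3.31919861e+01,  9.28546448e-03,
       -1.92400421e-04, -8.68420898e-06]), 'ee_pos': array([ 0.22056493, -0.47600606,  0.23078664]), 'eef_rot': array([-3.14144621e+00,  1.17230034e-03, -1.13699544e+00]), 'wrist_force': array([ 0.78904815, -0.41160475,  0.64385803]), 'torque': array([ 0.01127338,  0.00762991, -0.02610098]), 'grip_width': 0.08557410951756547}
```

View pics/top0.png

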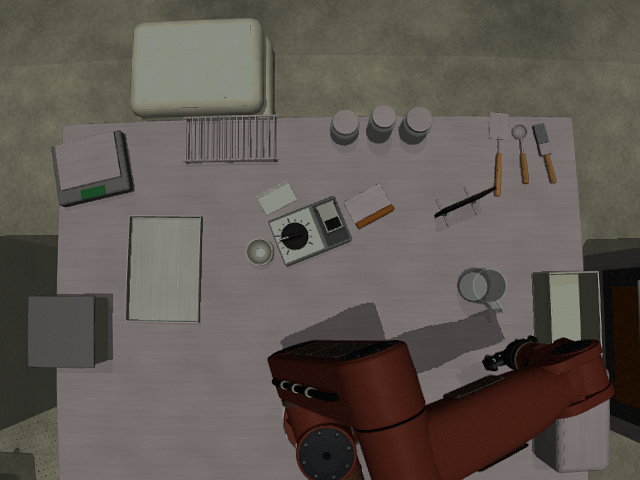

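View pics/side0.png

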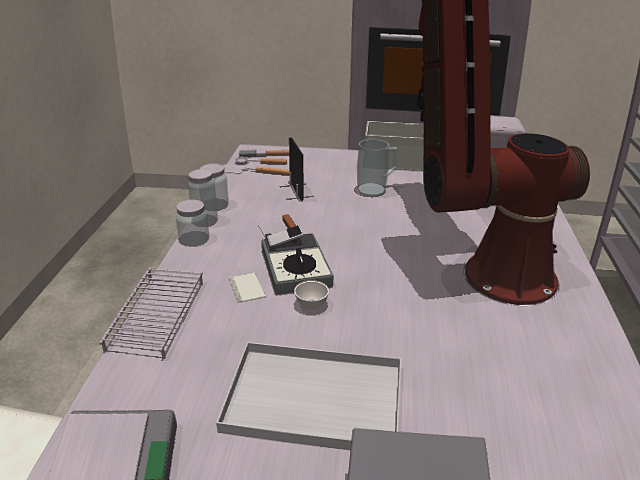

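The top view shows the timer near (310,232), with the dial at about (294,236) and the paddle at about (332,218). I'll zoom in.

Run:
```python
import cv2,pickle
d=pickle.load(open("f0.pkl","rb"))
a=d["top"]["img"][185:275,240:360];cv2.imwrite("pics/topz.png",cv2.resize(a,None,fx=6.5,fy=6.5,interpolation=cv2.INTER_CUBIC))
a=d["side"]["img"][205:305,240:350];cv2.imwrite("pics/sidez.png",cv2.resize(a,None,fx=6,fy=6,interpolation=cv2.INTER_CUBIC))
```

```text
(no output)
```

View pics/topz.png

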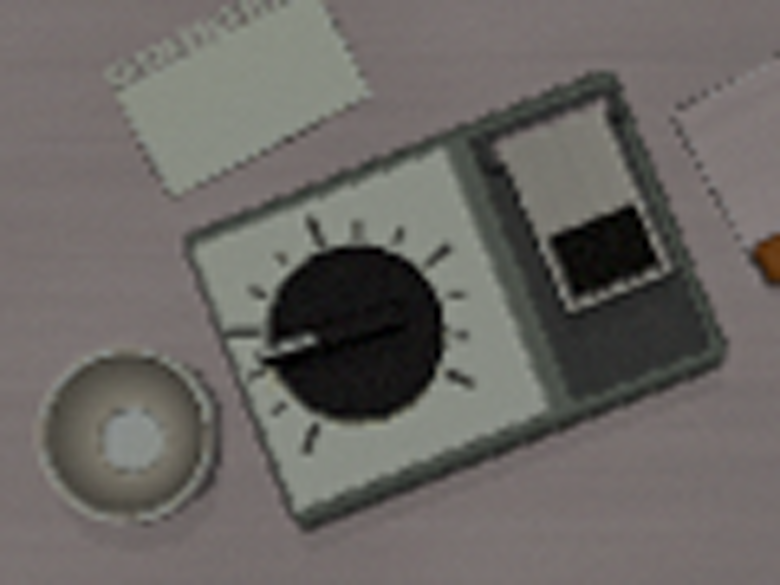

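View pics/sidez.png

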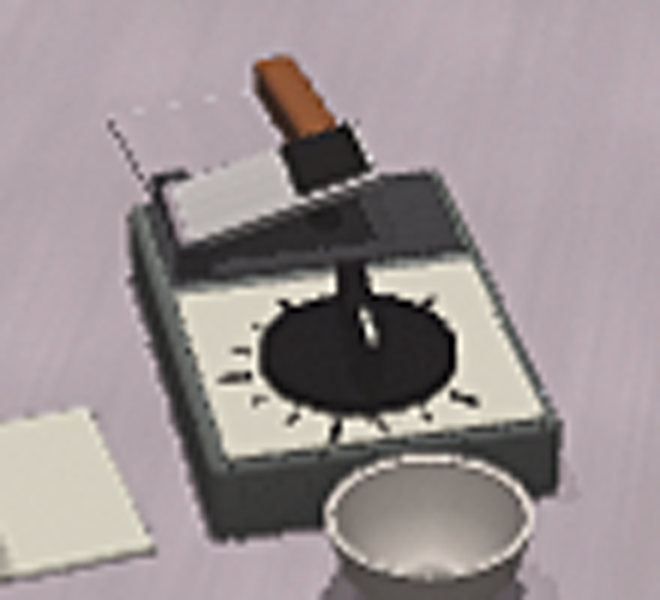

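```bash
cat > h.py <<'E'
import cv2,numpy as np
def ray(f,px):
    p=cv2.undistortPoints(np.array(px,float).reshape(-1,1,2),f["mtx"],f["dist"]).reshape(-1,2)
    R=f["R"];C=-R.T@f["t"];D=np.c_[p,np.ones(len(p))]@R
    return C,D
def plane(f,px,z):
    C,D=ray(f,px);return C+D*((z-C[2])/D[:,2:])
def proj(f,X):
    return cv2.projectPoints(np.array(X,float).reshape(-1,3),cv2.Rodrigues(f["R"])[0],f["t"],f["mtx"],f["dist"])[0].reshape(-1,2)
def tri(fs,pxs):
    A=np.zeros((3,3));b=np.zeros(3)
    for f,p in zip(fs,pxs):
        C,D=ray(f,p);d=D[0]/np.linalg.norm(D[0]);P=np.eye(3)-np.outer(d,d);A+=P;b+=P@C
    return np.linalg.solve(A,b)
def T2W(T,p): # T=(x,y,yaw)
    c,s=np.cos(T[2]),np.sin(T[2]);p=np.atleast_2d(np.array(p,float))
    return np.c_[T[0]+c*p[:,0]-s*p[:,1],T[1]+s*p[:,0]+c*p[:,1],p[:,2]]
E
python3 - <<'E'
import pickle;from h import *
d=pickle.load(open("f0.pkl","rb"))
z=lambda f,o,p:[(o[0]+(x+.5)/f-.5,o[1]+(y+.5)/f-.5) for x,y in p]
top,side=d["top"],d["side"]
# dial disc
for n,(x0,y0,x1,y1) in(("top",(268,212,318,262)),("side",(278,248,322,280))):
    g=d[n]["img"][y0:y1,x0:x1].max(2);m=(g<55).astype(np.uint8)
    nn,l,s,c=cv2.connectedComponentsWithStats(m)
    k=1+s[1:,4].argmax();pts=np.argwhere(l==k)[:,::-1]+[x0,y0]
    h=cv2.findContours((l==k).astype(np.uint8),0,1)[0][0].reshape(-1,2)+[x0,y0]
    print(n,s[k],c[k]+[x0,y0],plane(d[n],[c[k]+[x0,y0]],.052),cv2.fitEllipse(h.astype(np.float32)))
# inner timer landmarks
corn=z(6.5,(240,185),[(305,525),(725,358),(608,78),(190,240)])
W=plane(top,corn,.042);print(W, W.mean(0))
yaws=[np.arctan2(*(W[2]-W[1])[:2][::-1]),np.arctan2(*(W[3]-W[0])[:2][::-1]),np.arctan2(*(W[0]-W[1])[:2][::-1])-np.pi/2,np.arctan2(*(W[3]-W[2])[:2][::-1])-np.pi/2]
print(np.degrees(yaws),np.linalg.norm(W-np.roll(W,1,0),axis=1))
pt=z(6.5,(240,185),[(607,253)]);ps=z(6,(240,205),[(327,155)])
print("pad",plane(top,pt,.075),tri([top,side],[pt,ps]))
pt=z(6.5,(240,185),[(264,360)]);
print("tip",plane(top,pt,.080))
pt=z(6.5,(240,185),[(295,345)]);
print("line mid",plane(top,pt,.080),plane(side,z(6,(240,205),[(370,328)]),.080))
t=plane(top,z(6.5,(240,185),[(312,438),(240,332),(318,232),(438,254),(459,378)]),.042);print("ticks",t)
E
```

```text
top [ 12  11  28  27 553] [294.61663653 235.73056058] [[0.55907509 0.07676229 0.052     ]] ((294.77984619140625, 235.72474670410156), (25.270069122314453, 26.197900772094727), 4.098658084869385)
side [  6   0  32  26 536] [299.25186567 262.73320896] [[0.55768757 0.08603832 0.052     ]] ((299.27606201171875, 262.15545654296875), (23.434133529663086, 30.153522491455078), 92.28604888916016)
[[ 0.47034643  0.10298652  0.042     ]
 [ 0.54514432 -0.0947371   0.042     ]
 [ 0.6790653  -0.04269343  0.042     ]
 [ 0.60527778  0.1554414   0.042     ]] [0.57495846 0.03024935 0.042     ]
[21.23686175 21.24371097 20.7213861  20.42586489] [0.14476872 0.21139856 0.14367802 0.21142849]
pad [[ 0.59138481 -0.03923386  0.075     ]] [ 0.59112811 -0.03936297  0.07278511]
tip [[0.54415697 0.11879598 0.08      ]]
line mid [[0.55080308 0.10453177 0.08      ]] [[0.54848877 0.11230253 0.08      ]]
ticks [[0.51096182 0.09919398 0.042     ]
 [0.56135996 0.13233648 0.042     ]
 [0.60799014 0.09517861 0.042     ]
 [0.59657343 0.03894162 0.042     ]
 [0.53791591 0.03004885 0.042     ]]
```

Run:
```python
import pickle;from h import *
d=pickle.load(open("f0.pkl","rb"))
a=d["top"]["img"][215:257,268:324].astype(float);a=np.clip((a/255)**.5*255,0,255).astype(np.uint8)
cv2.imwrite("pics/tz2.png",cv2.resize(a,None,fx=14,fy=14,interpolation=cv2.INTER_CUBIC))
z=lambda p:[(268+(x+.5)/14-.5,215+(y+.5)/14-.5) for x,y in p]
# predicted overlay points
for ph in (100,106,112):
  u=np.array([np.cos(np.radians(ph)),np.sin(np.radians(ph)),0]);A=np.array([.558,.077,.08])
  p=proj(d["top"],[A+u*r for r in(-.024,.036,.046)]);print(ph,((p-[268,215]+.5)*14-.5).round())
```

```text
100 [[484. 266.]
 [207. 320.]
 [160. 329.]]
106 [[481. 255.]
 [211. 337.]
 [166. 351.]]
112 [[477. 244.]
 [217. 354.]
 [173. 372.]]
```

View pics/tz2.png

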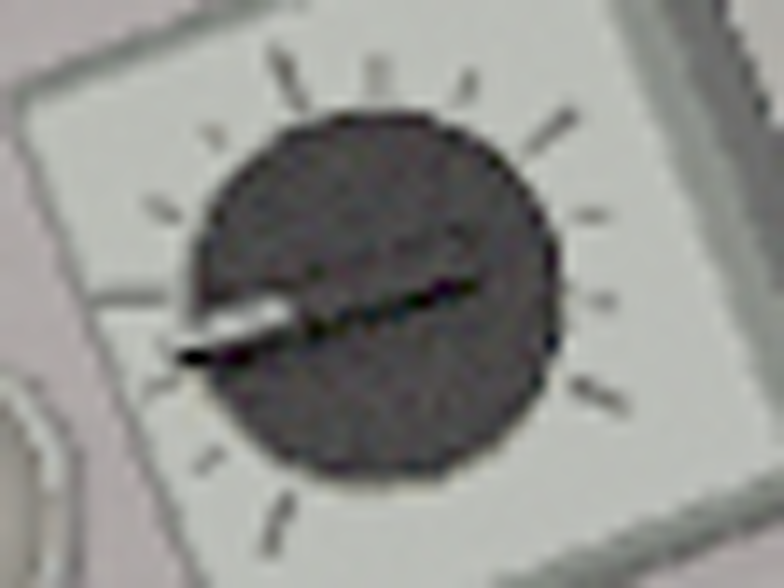

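>>> {"fn": "arm_command", "kwargs": {
  "deltas": [
    [-22.5,-33.7,0,0,0,-9,85],
    [-45,-67.3,0,0,0,-18,85],
    [-67.5,-101,0,0,0,-27,85],
    [-90,-134.6,0,0,0,-36,85],
    [-112.4,-168.3,0,0,0,-45,85],
    [-134.9,-202,0,0,0,-54,85],
    [-157.4,-235.6,0,0,0,-63,70],
    [-180,-269.3,0,0,0,-72,60],
    [-202.4,-303,0,0,0,-81,50],
    [-225,-336.6,0,0,0,-90,50],
    [-247.4,-370.2,0,0,0,-99,50],
    [-270,-404,0,0,0,-108,50],
    [-292.3,-437.5,0,0,0,-117,50],
    [-314.8,-471.2,0,0,0,-126,50],
    [-337.3,-504.8,0,0,0,-135,50],
    [-359.8,-538.5,0,0,0,-144,50],
    [-359.8,-538.5,0,0,0,-144,50],
    [-359.8,-538.5,0,0,0,-144,50]
  ],
  "grip_force": 20
}}

```text
t: 2.35
ee_pos: [0.5575, 0.0763, 0.2309]
eef_rot: [-3.141, 0.001, 1.375]
wrist_force: [0.1, 0.0, -0.3]
grip_width: 0.0502
```

>>> {"fn": "arm_command", "kwargs": {
  "deltas": [
    [0,0,0,0,0,-10,50],
    [0,0,0,0,0,-20,50],
    [0,0,10,0,0,-30,50],
    [0,0,20,0,0,-40,50],
    [0,0,30,0,0,-50,50],
    [0,0,40,0,0,-60,50],
    [0,0,50,0,0,-70,50],
    [0,0,60,0,0,-80,50],
    [0,0,70,0,0,-90,50],
    [0,0,80,0,0,-100,50],
    [0,0,90,0,0,-110,50],
    [0,0,100,0,0,-114,50],
    [0,0,115,0,0,-114,50],
    [0,0,115,0,0,-114,50],
    [0,0,115,0,0,-114,50]
  ]
}}

```text
t: 4.22
ee_pos: [0.5581, 0.0762, 0.1165]
eef_rot: [-3.142, 0.0, -2.919]
wrist_force: [-0.4, -0.6, 0.0]
grip_width: 0.0501
```

Run:
```python
from bench import robot
import cv2,pickle
d={}
for n in("side","top"):
    d[n]=robot.grab_frame(n)
pickle.dump(d,open("f1.pkl","wb"))
a=d["side"]["img"][180:310,230:370];b=d["top"]["img"][165:295,230:370]
cv2.imwrite("pics/z3.png",cv2.resize(cv2.hconcat([a,b]),None,fx=2.85,fy=4.2)if 0 else cv2.resize(cv2.hconcat([a,b]),None,fx=2.85,fy=2.85,interpolation=cv2.INTER_CUBIC))
s=robot.state();print(s["joint_positions"],s["ee_pos"],s["eef_rot"])
```

```text
[ 6.17746557e-03  4.49776757e-01 -2.32951576e-01  8.87297653e-01
 -2.82481617e-05 -1.78819484e+00] [0.55839269 0.07634173 0.11679527] [-3.14139892e+00  7.46115521e-04 -2.91801662e+00]
```

View pics/z3.png

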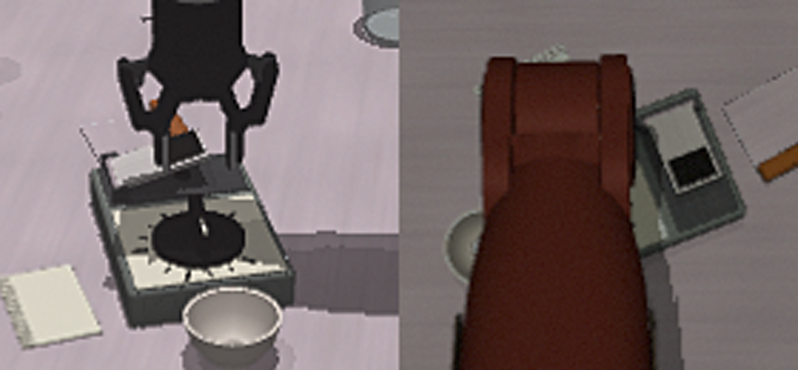

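>>> {"fn": "arm_command", "kwargs": {
  "deltas": [
    [0,0,15,0,0,0,40],
    [0,0,30,0,0,0,36],
    [0,0,42,0,0,0,36],
    [0,0,52,0,0,0,36],
    [0,0,57,0,0,0,36],
    [0,0,57,0,0,0,36],
    [0,0,57,0,0,0,25],
    [0,0,57,0,0,0,18],
    [0,0,57,0,0,0,14],
    [0,0,57,0,0,0,10],
    [0,0,57,0,0,0,8],
    [0,0,57,0,0,0,8],
    [0,0,57,0,0,0,8]
  ],
  "grip_force": 20
}}

```text
t: 5.95
ee_pos: [0.5591, 0.0765, 0.0598]
eef_rot: [-3.141, 0.002, -2.917]
wrist_force: [4.5, 0.2, 4.5]
grip_width: 0.0114
```

```bash
cat > look.py <<'E'
import sys;from bench import robot
import cv2,pickle
f=robot.grab_frame("side");pickle.dump(f,open(sys.argv[1]+".pkl","wb"))
cv2.imwrite(f"pics/{sys.argv[1]}.png",cv2.resize(f["img"][180:310,220:380],None,fx=4.5,fy=4.5,interpolation=cv2.INTER_CUBIC))
s=robot.state();print(s["t"],s["joint_positions"][5],s["ee_pos"],s["eef_rot"],s["wrist_force"],s["torque"],s["grip_width"])
E
python3 look.py g1
```

```text
6.0 -1.7887851355573312 [0.5590281  0.07649027 0.05981821] [-3.14129892e+00  1.87749530e-03 -2.91725294e+00] [4.64656875 0.9988185  4.24378363] [ 0.14970189 -1.05923201  0.05752844] 0.01172356418778072
```

View pics/g1.png

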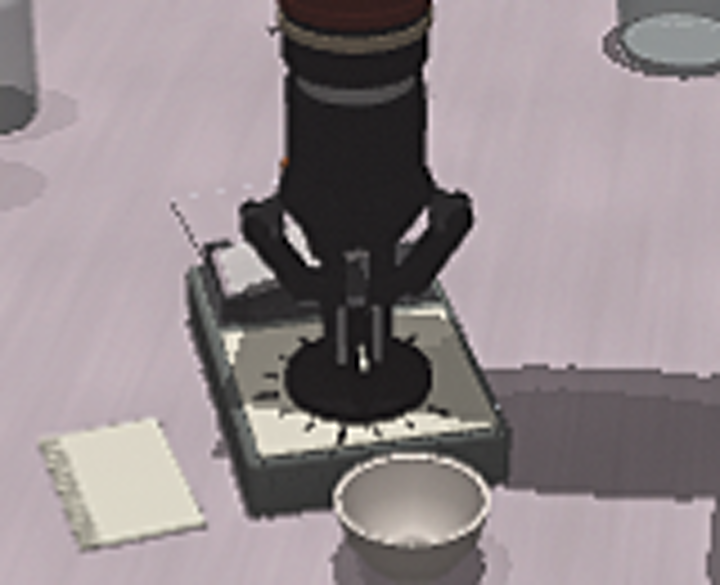

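>>> {"fn": "arm_command", "kwargs": {
  "deltas": [
    [-1,0,0,0,0,6,8],
    [-1,0,0,0,0,14,8],
    [-1,0,0,0,0,23,8],
    [-1,0,0,0,0,32,8],
    [-1,0,0,0,0,41,8],
    [-1,0,0,0,0,50,8],
    [-1,0,0,0,0,59,8],
    [-1,0,0,0,0,68,8],
    [-1,0,0,0,0,77,8],
    [-1,0,0,0,0,86,8],
    [-1,0,0,0,0,95,8],
    [-1,0,0,0,0,104,8],
    [-1,0,0,0,0,110,8],
    [-1,0,0,0,0,110,8]
  ]
}}

```text
t: 7.75
ee_pos: [0.5557, 0.0796, 0.0597]
eef_rot: [-3.136, -0.005, 1.447]
wrist_force: [-10.9, 13.7, 20.9]
grip_width: 0.0116
```

```bash
python3 look.py g2
```

```text
7.8 0.1318558588435944 [0.55567202 0.07960619 0.05968753] [-3.1356993  -0.00464941  1.44783647] [-11.83900018  13.38098282  21.55041624] [2.85733645 2.12471843 0.00887266] 0.011459662105057269
```

View pics/g2.png

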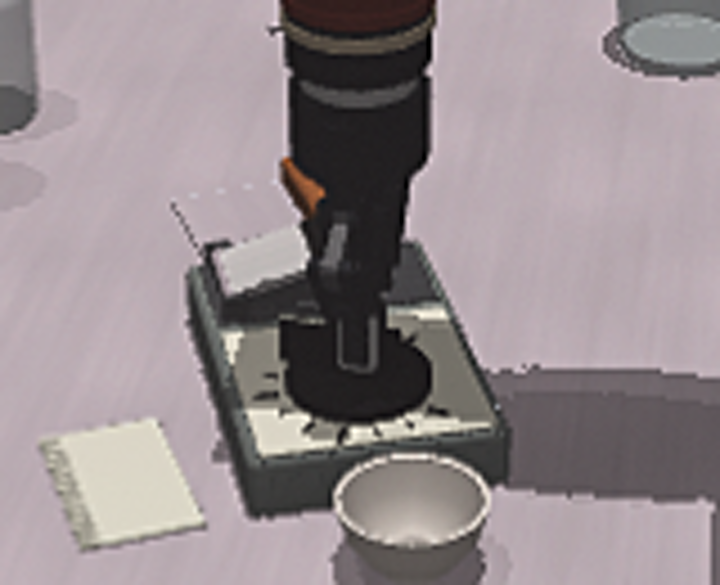

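>>> {"fn": "arm_command", "kwargs": {
  "deltas": [
    [0,0,0,0,0,0,20],
    [0,0,0,0,0,0,24],
    [0,0,0,0,0,0,24],
    [0,0,0,0,0,0,24]
  ]
}}

```text
t: 8.3
ee_pos: [0.5588, 0.0765, 0.0591]
eef_rot: [-3.141, 0.0, 1.446]
wrist_force: [-0.7, -0.0, 0.3]
grip_width: 0.0239
```

```bash
python3 look.py g3
```

```text
8.35 0.13143205558431154 [0.55892815 0.0764885  0.05912925] [-3.14122289e+00  1.73961148e-04  1.44585370e+00] [-0.5532264  -0.26516874  0.01405479] [-0.01471918 -0.06063915  0.01379583] 0.024327969192412726
```

View pics/g3.png

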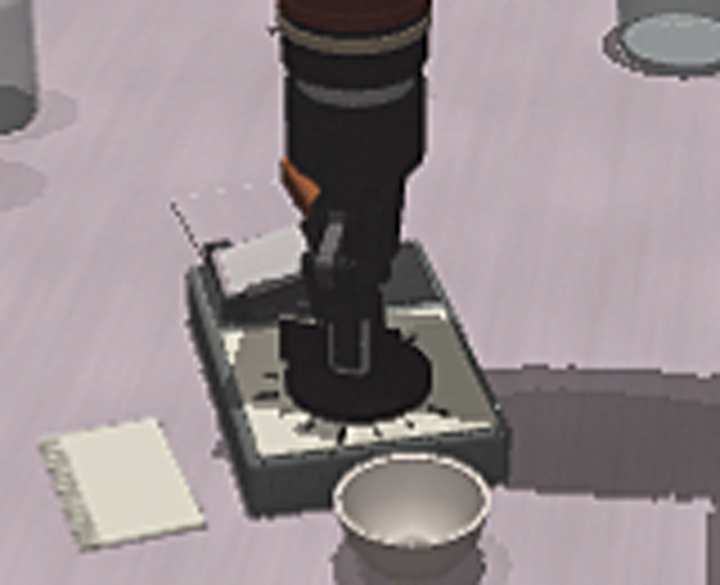

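>>> {"fn": "arm_command", "kwargs": {
  "deltas": [
    [1.5,-0.5,0,0,0,0,24],
    [2.7,-0.8,0,0,0,0,24],
    [2.7,-0.8,0,0,0,0,16],
    [2.7,-0.8,0,0,0,0,10],
    [2.7,-0.8,0,0,0,0,8],
    [2.7,-0.8,0,0,0,0,8],
    [2.7,-0.8,0,0,0,6,8],
    [2.7,-0.8,0,0,0,14,8],
    [2.7,-0.8,0,0,0,23,8],
    [2.7,-0.8,0,0,0,32,8],
    [2.7,-0.8,0,0,0,41,8],
    [2.7,-0.8,0,0,0,50,8],
    [2.7,-0.8,0,0,0,59,8],
    [2.7,-0.8,0,0,0,60,8]
  ]
}}

```text
t: 10.1
ee_pos: [0.5585, 0.0793, 0.0594]
eef_rot: [3.141, 0.0, 0.399]
wrist_force: [-1.8, -1.1, 3.2]
grip_width: 0.0117
```

```bash
python3 look.py g4
```

```text
10.15 1.1822391270217574 [0.55852102 0.07931558 0.05938814] [3.14146347e+00 1.38379257e-04 4.00134428e-01] [-2.45783709 -1.85088443  2.54700075] [-0.16325395  0.28684343  0.01169829] 0.011559216600601952
```

>>> {"fn": "arm_command", "kwargs": {
  "deltas": [
    [0,0,0,0,0,6,8],
    [0,0,0,0,0,14,8],
    [0,0,0,0,0,22,8],
    [0,0,0,0,0,30,8],
    [0,0,0,0,0,38,8],
    [0,0,0,0,0,46,8],
    [0,0,0,0,0,54,8],
    [0,0,0,0,0,59,8],
    [0,0,0,0,0,59,8],
    [0,0,0,0,0,59,8]
  ]
}}

```text
t: 11.4
ee_pos: [0.5584, 0.0793, 0.0594]
eef_rot: [3.141, 0.0, -0.628]
wrist_force: [-2.2, -2.1, 3.7]
grip_width: 0.0116
```

```bash
python3 look.py g5
```

```text
11.45 2.2107208084470393 [0.5583768  0.07933165 0.05934052] [ 3.14121330e+00  1.32336014e-04 -6.28284646e-01] [-3.39972134 -1.90480912  5.40391028] [-0.34998246  0.61153766  0.02598596] 0.011681081851466732
```

View pics/g5.png

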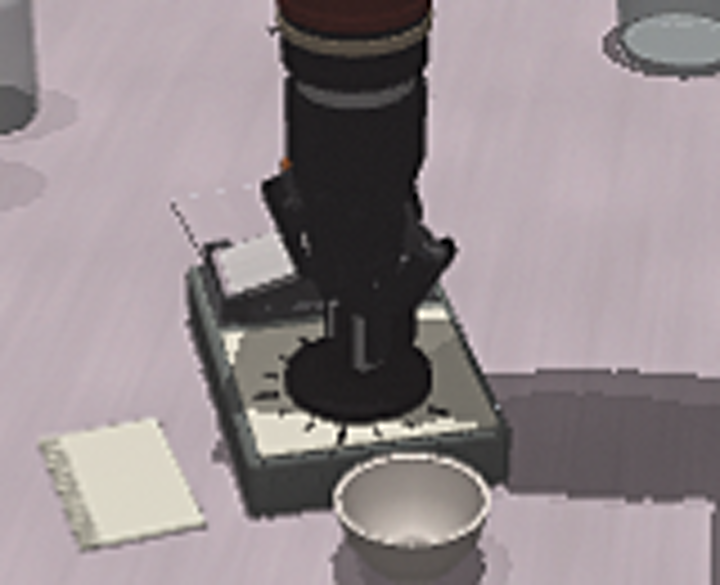

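>>> {"fn": "arm_command", "kwargs": {
  "deltas": [
    [0,0,0,0,0,4,8],
    [0,0,0,0,0,5,8],
    [0,0,0,0,0,5,8],
    [0,0,0,0,0,0,8],
    [0,0,0,0,0,-8,8],
    [0,0,0,0,0,-17,8],
    [0,0,0,0,0,-26,8],
    [0,0,0,0,0,-35,8],
    [0,0,0,0,0,-44,8],
    [0,0,0,0,0,-53,8],
    [0,0,0,0,0,-62,8],
    [0,0,0,0,0,-71,8],
    [0,0,0,0,0,-80,8],
    [0,0,0,0,0,-89,8],
    [0,0,0,0,0,-98,8],
    [0,0,0,0,0,-107,8],
    [0,0,0,0,0,-110,8]
  ]
}}

```text
t: 13.58
ee_pos: [0.5586, 0.0794, 0.0594]
eef_rot: [3.142, -0.0, 1.294]
wrist_force: [-3.3, -1.9, 4.6]
grip_width: 0.0113
```

>>> {"fn": "arm_command", "kwargs": {
  "deltas": [
    [0,0,0,0,0,-8,8],
    [0,0,0,0,0,-17,8],
    [0,0,0,0,0,-26,8],
    [0,0,0,0,0,-35,8],
    [0,0,0,0,0,-44,8],
    [0,0,0,0,0,-52,8],
    [0,0,0,0,0,-58,8],
    [0,0,0,0,0,-59.3,8],
    [0,0,0,0,0,-59.3,8],
    [0,0,0,0,0,-59.3,8],
    [0,0,0,0,0,-59.3,8]
  ]
}}

```text
t: 14.95
ee_pos: [0.5585, 0.0795, 0.0594]
eef_rot: [3.142, -0.0, 2.323]
wrist_force: [-3.4, 0.0, 5.3]
grip_width: 0.0116
```

```bash
python3 look.py g6
```

```text
15.0 -0.7403149886135384 [0.55855133 0.07953675 0.05937049] [ 3.14151048e+00 -9.86291969e-05  2.32290938e+00] [-1.7376775   0.18468771  4.91307586] [-0.15093437  0.54653874  0.08013177] 0.01163608300234345
```

View pics/g6.png

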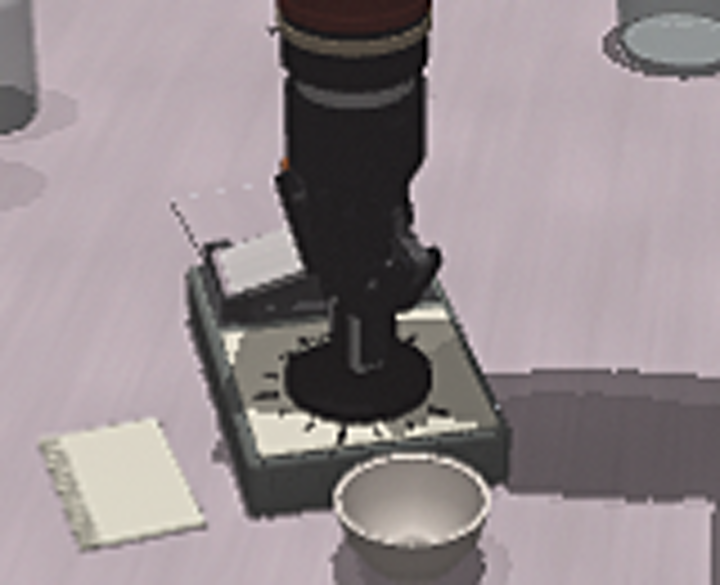

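>>> {"fn": "arm_command", "kwargs": {
  "deltas": [
    [0,0,0,0,0,0,16],
    [0,0,0,0,0,0,24],
    [0,0,0,0,0,0,32],
    [0,0,-10,0,0,0,32],
    [0,0,-30,0,0,0,32],
    [0,0,-60,0,0,0,32],
    [0,0,-100,0,0,0,20],
    [-10,-40,-110,0,0,0,10],
    [-20,-90,-110,0,0,0,0],
    [-30,-140,-110,0,0,0,0],
    [-40,-190,-110,0,0,0,0],
    [-50,-240,-110,0,0,0,0],
    [-59,-274,-110,0,0,0,0],
    [-59,-274,-110,0,0,0,0],
    [-59,-274,-110,0,0,0,0]
  ]
}}

```text
t: 16.88
ee_pos: [0.3994, -0.1509, 0.1698]
eef_rot: [3.141, 0.001, 2.323]
wrist_force: [-0.1, 0.3, 1.2]
grip_width: -0.0001
```

Run:
```python
from h import *;from bench import robot
import pickle
d={n:robot.grab_frame(n) for n in("side","top")};pickle.dump(d,open("f2.pkl","wb"))
a=d["top"]["img"][215:257,268:324].astype(float);a=np.clip((a/255)**.5*255,0,255).astype(np.uint8)
cv2.imwrite("pics/tz4.png",cv2.resize(a,None,fx=14,fy=14,interpolation=cv2.INTER_CUBIC))
cv2.imwrite("pics/top4.png",d["top"]["img"])
for ph in (37,43,49):
  u=np.array([np.cos(np.radians(ph)),np.sin(np.radians(ph)),0]);A=np.array([.5585,.078,.08])
  p=proj(d["top"],[A+u*r for r in(-.024,.036,.046)]);print(ph,((p-[268,215]+.5)*14-.5).round())
s=robot.state();print(s["t"],s["ee_pos"],s["eef_rot"],s["grip_width"])
```

```text
37 [[438. 374.]
 [265. 153.]
 [236. 116.]]
43 [[447. 366.]
 [251. 164.]
 [219. 131.]]
49 [[455. 358.]
 [239. 177.]
 [203. 147.]]
16.975 [ 0.39954115 -0.15041867  0.1695475 ] [3.14129304e+00 2.88139589e-04 2.32503512e+00] 0.00016099810366882372
```

View pics/tz4.png

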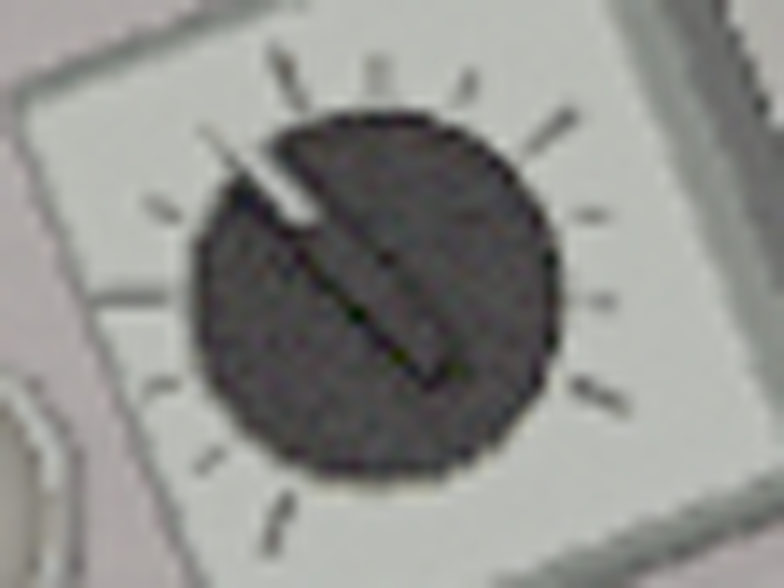

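View pics/top4.png

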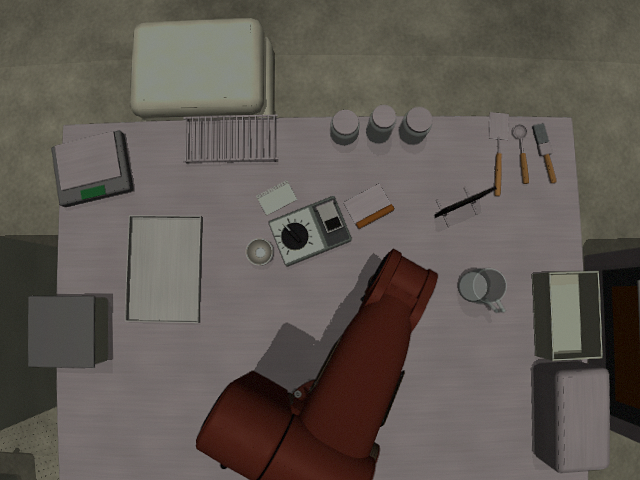

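>>> {"fn": "arm_command", "kwargs": {
  "deltas": [
    [-6,0,0,0,0,0,0],
    [-10,40,0,0,0,0,0],
    [-20,80,0,0,0,0,0],
    [-28,120,0,0,0,0,0],
    [-38,160,0,0,0,0,0],
    [-45,200,0,0,0,0,0],
    [-49,218,0,0,0,0,0],
    [-49,218,30,0,0,0,0],
    [-49,218,60,0,0,0,0],
    [-49,218,75,0,0,0,0],
    [-49,218,80,0,0,0,0],
    [-49,218,80,0,0,0,0],
    [-49,218,80,0,0,0,0]
  ]
}}

```text
t: 18.6
ee_pos: [0.5923, -0.0378, 0.0903]
eef_rot: [3.141, 0.001, 2.324]
wrist_force: [0.8, 0.0, 0.8]
grip_width: 0.0001
```

```bash
python3 look.py p1
```

```text
18.65 -0.9400389461785879 [ 0.59225236 -0.03777016  0.09026306] [3.14062234e+00 1.23356193e-03 2.32396541e+00] [ 0.12392596  0.29338922 -0.32584259] [-0.02960067 -0.01112051 -0.02418218] -8.959108436256248e-05
```

View pics/p1.png

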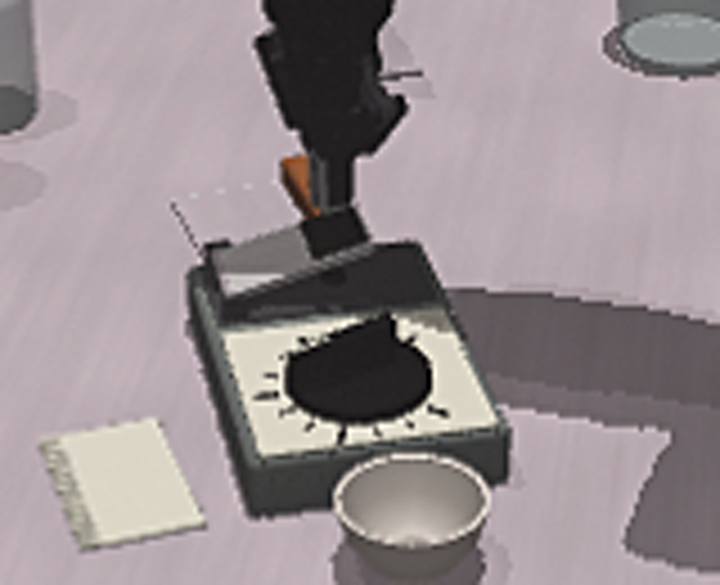

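>>> {"fn": "arm_command", "kwargs": {
  "deltas": [
    [0,0,8,0,0,0,0],
    [0,0,13,0,0,0,0],
    [0,0,17,0,0,0,0],
    [0,0,21,0,0,0,0],
    [0,0,25,0,0,0,0],
    [0,0,28,0,0,0,0],
    [0,0,31,0,0,0,0],
    [0,0,31,0,0,0,0],
    [0,0,31,0,0,0,0]
  ]
}}

```text
t: 19.77
ee_pos: [0.5911, -0.0378, 0.0582]
eef_rot: [-3.141, -0.0, 2.324]
wrist_force: [-3.2, -0.7, 5.7]
grip_width: -0.0
```

>>> {"fn": "arm_command", "kwargs": {
  "deltas": [
    [0,0,1.5,0,0,0,0],
    [0,0,3,0,0,0,0],
    [0,0,4,0,0,0,0],
    [0,0,4,0,0,0,0],
    [0,0,4,0,0,0,0]
  ]
}}

```text
t: 20.4
ee_pos: [0.5911, -0.038, 0.0564]
eef_rot: [-3.141, 0.001, 2.324]
wrist_force: [-12.3, -1.0, 31.4]
grip_width: 0.0001
```

```bash
python3 look.py p2
```

```text
20.45 -0.940028717863484 [ 0.59111265 -0.03797724  0.05641342] [-3.14095727e+00  7.73923901e-04  2.32381486e+00] [-12.03181838  -0.90487039  30.55309135] [-0.13029374  2.72509033  0.04073871] -0.00027243798585376407
```

View pics/p2.png

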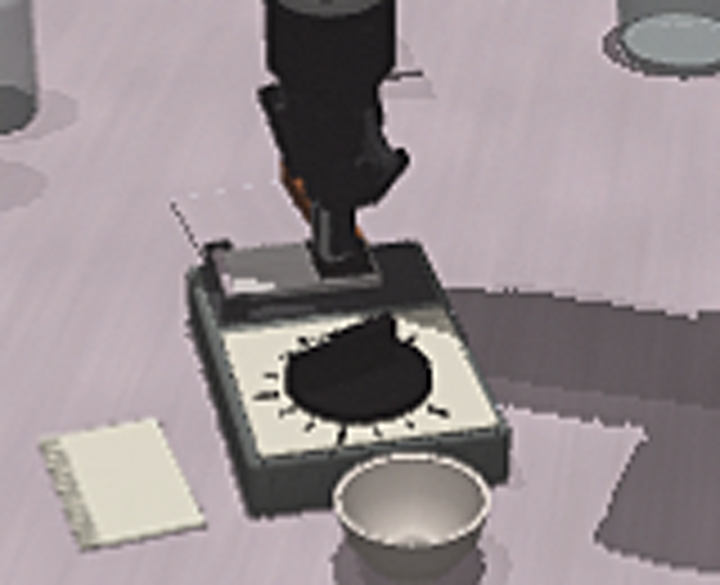

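The force jumped from 5.7 N to 31 N, so the paddle is at its stop (z 0.0564, flat in the picture at (345,265)). I'll release it and back off.

>>> {"fn": "arm_command", "kwargs": {
  "deltas": [
    [0,0,-4,0,0,0,0],
    [0,0,-10,0,0,0,0],
    [0,0,-20,0,0,0,0],
    [0,0,-40,0,0,0,0],
    [0,0,-80,0,0,0,0],
    [0,0,-115,0,0,0,0],
    [0,-40,-115,0,0,0,0],
    [10,-80,-115,0,0,0,0],
    [20,-120,-115,0,0,0,0],
    [30,-160,-115,0,0,0,0],
    [40,-200,-115,0,0,0,0],
    [49,-218,-115,0,0,0,0],
    [49,-218,-115,0,0,0,0],
    [49,-218,-115,0,0,0,0]
  ]
}}

```text
t: 22.2
ee_pos: [0.4001, -0.1509, 0.1695]
eef_rot: [3.141, 0.001, 2.324]
wrist_force: [-0.2, 0.2, -0.7]
grip_width: -0.0001
```

Run:
```python
from h import *;from bench import robot
import pickle
d={n:robot.grab_frame(n) for n in("side","top")};o=pickle.load(open("f2.pkl","rb"));d0=pickle.load(open("f0.pkl","rb"))
a=d["top"]["img"][185:275,240:360];b=d["side"]["img"][210:300,235:355]
cv2.imwrite("pics/end.png",cv2.resize(cv2.hconcat([a,b]),None,fx=3.3,fy=3.3,interpolation=cv2.INTER_CUBIC))
print("dial patch diff vs before press",cv2.absdiff(a,o["top"]["img"][185:275,240:360]).max(2).__gt__(40).sum())
for n in d:
  m=cv2.absdiff(d[n]["img"],d0[n]["img"]).max(2)>40
  cv2.imwrite(f"pics/diff_{n}.png",(m*255).astype(np.uint8))
s=robot.state();print(s["t"],s["ee_pos"],s["wrist_force"])
```

```text
dial patch diff vs before press 0
22.3 [ 0.40001694 -0.15073245  0.16931594] [-0.13278487  0.78169786 -0.6162882 ]
```

View pics/end.png

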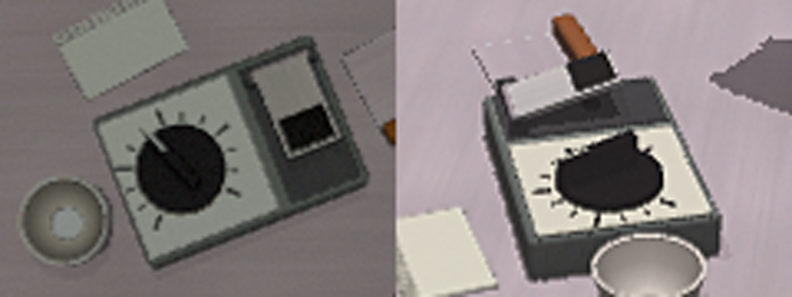

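View pics/diff_side.png

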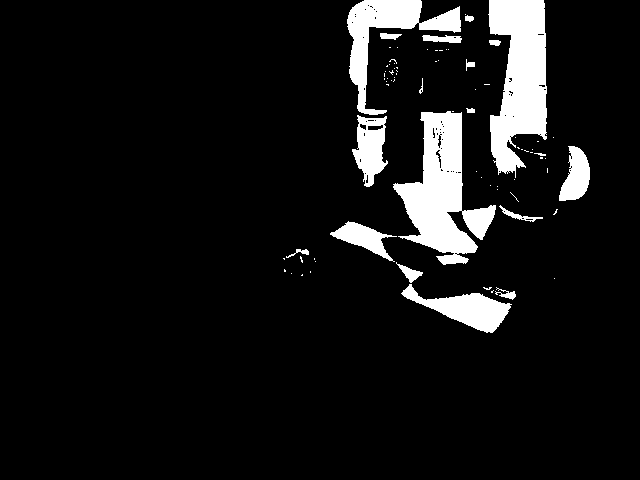

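The pointer is on the 25 tick and the paddle is up. Against the starting picture, only the arm, its shadows and the dial have changed.

```bash
python3 -c "
from bench import robot
print(robot.finish_job())"
```

```text
the job is handed in; nothing more can be done
None
```

The timer is set to 25 minutes, the start paddle has been pressed and is back up, and the job is handed in (robot clock about 22 s of the 64 s allowed). The hand-in reported no verdict.

- **Dial up:** I gripped the bar at about 12 minutes and turned it clockwise to about 63.7 minutes. That figure comes from the gripper's angle, because the gripper hid the pointer there.
- **Dial down:** I turned it back to 25 and let go. The top picture shows the pointer on the 25 tick. That part of the picture was the same after the press as before it.
- **Paddle:** I pressed it until the force jumped from about 6 N to 31 N with the fingertips at 56 mm. That is the expected stop height (57 mm), and the side picture showed the plate lying flat. After I backed off it was up in both views.
- **Bystanders:** comparing the start and end pictures from the side camera, only the arm, its shadows and the dial changed. The top picture's comparison was saved but not viewed.
- **Disagreement:** the camera put the dial's axis about 2.5 mm off in y. During the first half turn this pushed the wrist force to about 28 N. I opened the fingers, re-centred on the bar and re-gripped, and forces during the rest of the turning read about 7 N or less.

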